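# Bottom the filter press screw and back it off a quarter turn

## Robot

A 7-joint arm with a two-finger parallel gripper is mounted at the origin on the work surface; the furniture and walls round the work are solid. World frame = base frame: x ahead of the robot, y to its left, z up, the work surface at z = 0. Lengths are in m, angles in rad, forces in N, time in s.
With the tool pointing down it reaches from about 0.425 to 0.975 m from the base axis. Payload 16.7 kg.
Tool frame: the origin (TCP) lies between the finger pads; the fingertips stand robot.tip_extent ahead of it and the grasp point (between the pads) lies 8 mm behind it (robot.tip_extent is the distance from the TCP to the fingertips, in m); z points along the fingers, y is the line along which they close (so a half turn about z gives the same grasp; the last joint's range is limited). The gripper opens to 85 mm and grips with 20 to 120 N. Pads are 22 mm wide; open, the fingers measure 114 mm over their backs; the gripper's body (76 mm by 85 mm) begins 54 mm behind the grasp point. The pads swing forward as they close: fully open they stand 13 mm farther back than shut.
Start: joints at [1.113, 0.426, 0.074, 1.606, -0.034, 1.111, -0.067], TCP at [0.204, -0.643, 0.242] pointing down, gripper open.
Joint ranges: [-2.85, 2.85], [-0.5, 2.14], [-1.23, 1.37], [0.21, 2.46], [-1.02, 4.16], [0.16, 2.05], [-2.73, 2.73]. Speed limits (rad/s): [1.89, 1.89, 2.39, 2.39, 3.01, 3.01, 3.01].

## Interface

Orientations are given as [roll, pitch, yaw] about the fixed x, y, z axes, in that order (R = Rz(yaw) Ry(pitch) Rx(roll)).
In Python, from station import robot gives the robot as it stands. The module is installed in compiled form; this text tells all that it offers.
- The arm moves only by the tool servo_tool, never from a script. Its argument "series" is a list of rows, each an object of numbers: "fingers": the closure, from 0 (fully open) to 1 (shut); "x", "y", "z": the shift along the world's x, y, z scaled (see below); "rx", "ry", "rz": the turn, a rotation vector about the world's x, y, z scaled (see below). A call has 1 to 5 rows; each row shifts and turns the commanded pose from where the row before left it; what a row does not reach is not made up. The controller multiplies each number of a shift by 120 mm and each number of a turn by 30 degrees. A row lasts 1/8 s, in which the tool goes at most 62.5 mm and 10.7 degrees, less where a joint would pass 70% of its speed; a pose out of reach is approached as far as the arm can. A call with a number of a shift or a turn outside -1 to 1 is refused whole. A call with a gripper value outside its range is refused whole. The fingers move at their own pace and stop on an object; the grip force is fixed at half the most. Time passes only in rows, so rows that do not move let the fingers close. It gives the time, the measured TCP pose, the force, the opening and the grip force at its end, in the units of the state.
- robot.read_state(): the state, without advancing time (a new reading comes with each control period).
- robot.grab_frame(name): name is "side" or "top" or "wrist"; returns the picture (480x640x3 uint8, red, green, blue); there is no depth.
- robot.calibration(name): a dict with "camera_matrix" (3x3 intrinsics, pixels), "R" (3x3) and "t" (3): a world point X has camera coordinates R X + t. Camera axes: x right, y down, z forward; pixel columns grow to the right and rows downward; lengths in m; the calibration is good to about 2 mm. A picture is of the moment at which its call begins: read the wrist's pose just before it. calibration takes no time and is no camera call; for the wrist camera it gives the pose at the moment of the call.
- robot.job_done(): hands the job in; it is judged then, once.
The state is a dict: "clock": time; "q": joint angles; "qvel": joint speeds; "joint_torque": joint torques, N m; "tool_pos": TCP position; "orientation": TCP orientation; "contact_force": force on the tool from outside, world axes, zero at the start; "moment": the same for the moment, N m; "gripper_width": finger opening in m; "grasp_force": force on a finger pad.
Only numpy, scipy, OpenCV 4.12 (cv2) and the standard library are available. Lean on these libraries where they do the work, as an engineer would, in place of code of your own. Each camera call takes 0.05 s, during which the arm holds its last target. There are 200 camera calls.

## Task

Set the screw of the filter press: turn its black bar handle clockwise (seen from above), firmly but without forcing it, until the screw bottoms, then back it off a quarter turn anticlockwise and let go. The loose pointer under the handle is dragged along by the screw and stays behind at its tightest point; do not touch it, and leave the beaker, bottle and dish about the press standing where they are.

Things in the scene. Friction and masses are not known exactly. Their poses are not given: they have to be found in the camera images.
- press: Filter press, fixed: grey base 110 x 124 x 14 mm, two steel posts on its y axis (y = +-50 mm), aluminium bridge 30 x 124 mm on them, top at z = 101 mm (post nuts to 105 mm). Origin: centre of the underside; z up, the screw's axis. The screw starts 170 to 230 degrees short of its bottom; the bottom's direction differs each time and nothing on the outside shows it.
- handle: Black bar handle of the screw, two arms, 110 x 14 x 22 mm (underside 130, top 152 mm above the worktop), round hub 34 mm across. Origin: on the axis, 109 mm above the worktop; x along the bar to the arm with the drive dog (6 mm peg under it, 24 mm from the axis, down to 120 mm); z up. Clockwise (falling yaw) tightens. It keeps its height, and stays where it is left.
- arm (a point): Point at half the bar's height (142 mm above the worktop), on the dog's arm, 45 mm from the axis. Pushing here takes about 1.6 N while the screw runs free (friction 0.07 N m); at the bottom it stops hard and the force rises steeply.
- pointer: Aluminium disc, 64 mm across, under the handle (110 to 115 mm above the worktop; a 6 mm peg on it to 125 mm), with a dark nose out to 64 mm. Origin: on the axis at 110 mm; x along the nose, z up. It starts clockwise of the handle's dog arm; when tightening, the dog catches it and its nose then lies under that arm (within 3 degrees). It stays behind when the handle is backed off.
- stop (a joint): Elastic twist of the screw's end stop, rad, 12 N m per rad: within 0.008 of 0 while the screw runs free; 0.025 or more (0.3 N m, 7 N at 45 mm from the axis) means bottomed; beyond 0.15 (1.8 N m, 40 N at 45 mm) it is forced.
- beaker: Clear beaker, 70 mm across, 92 mm high, loose, a bystander. Origin: centre of its underside.
- amber_bottle: Brown bottle with a black cap, 54 mm across, 118 mm high, loose, a bystander. Origin: centre of its underside.
- petri: Pale lidded dish, 90 mm across, 16 mm high, loose, a bystander. Origin: centre of its underside.

How it is judged:
By the outcome, as a careful person would: the job done as asked, in the order asked, and still so for the second after the job is handed in, with the robot touching nothing.
It also fails if it takes over 51 s, if anything falls off the work surface, if the arm or the gripper's body presses on something with over 40 N, if the wrist force passes 120 N, or if a joint passes its speed limit or range.

## Working session

There is one attempt and no reset: what is moved stays moved. The work goes in short steps, Python scripts to look and compute and a tool call to move; the robot and the scene stay as the last step left them, time stands still between calls to the robot, and variables do not carry over. Pictures are saved under pics/ and viewed, at most 10 in all, crops included, and the job is handed in when it is done.

Besides the shell and the picture viewer there is one more tool, called as name(argument=value, ...) on one line, values as JSON. servo_tool: Moves the arm, as the interface text tells. Its arguments: {"type":"object","properties":{"series":{"type":"array","items":{"type":"object","properties":{"fingers":{"type":"number"},"x":{"type":"number","minimum":-1,"maximum":1},"y":{"type":"number","minimum":-1,"maximum":1},"z":{"type":"number","minimum":-1,"maximum":1},"rx":{"type":"number","minimum":-1,"maximum":1},"ry":{"type":"number","minimum":-1,"maximum":1},"rz":{"type":"number","minimum":-1,"maximum":1}}}}},"required":["series"]}

```bash
mkdir -p pics; python3 - <<'E'
from station import robot
import cv2,numpy as np
s=robot.read_state();print({k:np.round(v,3) for k,v in s.items()}, getattr(robot,'tip_extent',None))
for n in("top","side"):
    cv2.imwrite(f"pics/{n}0.png",robot.grab_frame(n)[:,:,::-1]);c=robot.calibration(n);print(n,[np.round(c[k],4).tolist() for k in c])
E
```

```text
{'clock': np.float64(0.0), 'q': array([ 1.114,  0.427,  0.074,  1.607, -0.034,  1.111, -0.067]), 'qvel': array([-0.   , -0.   ,  0.001,  0.001, -0.001, -0.002, -0.002]), 'joint_torque': array([-1.0000e-03, -9.4986e+01,  3.7600e+00, -4.6353e+01,  1.9000e-02,
        1.0000e-02,  0.0000e+00]), 'tool_pos': array([ 0.204, -0.643,  0.242]), 'orientation': array([-3.14 ,  0.   ,  0.308]), 'contact_force': array([ 0.209,  0.133, -0.016]), 'moment': array([0.009, 0.009, 0.003]), 'grasp_force': np.float64(0.0), 'gripper_width': np.float64(0.085)} 0.011
top [[[459.9031, 0.0, 318.3452], [0.0, 459.9031, 239.1907], [0.0, 0.0, 1.0]], [[0.0221, -0.9996, 0.015], [-0.995, -0.0234, -0.0973], [0.0976, -0.0128, -0.9951]], [0.2509, 0.6003, 0.8909]]
side [[[488.1104, 0.0, 327.2842], [0.0, 488.1104, 249.3401], [0.0, 0.0, 1.0]], [[0.8168, -0.5769, -0.0026], [-0.213, -0.2974, -0.9307], [0.5361, 0.7608, -0.3658]], [-0.3303, 0.3111, 0.3716]]
```

View pics/top0.png

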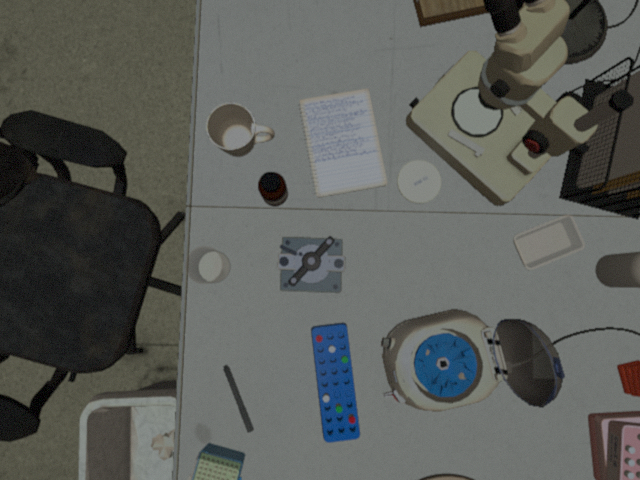

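View pics/side0.png

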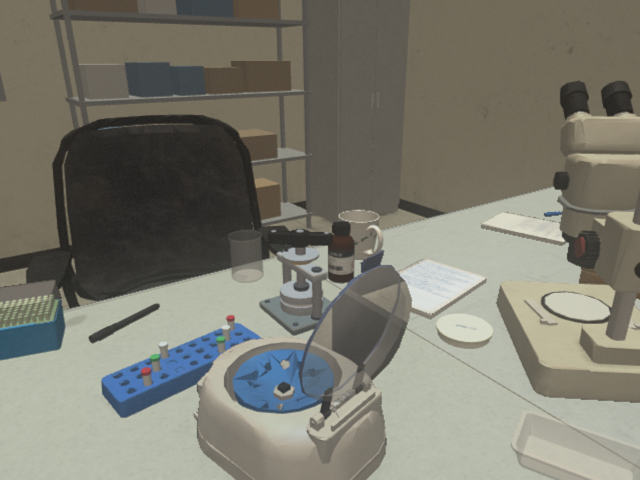

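The top view shows the press at about (312,262), with the handle running from (290,285) to (332,240). The bottle is at (272,188), the beaker at (211,265) and the dish at (419,181). Next I'll take an enlarged crop.

```bash
cat > h.py <<'E'
import numpy as np,cv2
from station import robot
def ray(n,px,z,c=None):
    c=c or robot.calibration(n);R=np.array(c["R"]);t=np.array(c["t"]);K=np.array(c["camera_matrix"])
    o=-R.T@t;d=R.T@np.linalg.solve(K,[px[0],px[1],1.]);return o+d*(z-o[2])/d[2]
def proj(n,X):
    c=robot.calibration(n);p=np.array(c["camera_matrix"])@(np.array(c["R"])@np.array(X)+np.array(c["t"]));return p[:2]/p[2]
E
python3 - <<'E'
from h import *
im=cv2.imread("pics/top0.png")
cv2.imwrite("pics/c0.png",cv2.resize(im[222:302,262:362],None,fx=8,fy=7.5,interpolation=cv2.INTER_CUBIC) if 0 else cv2.resize(im[225:300,262:362],(800,600),interpolation=cv2.INTER_CUBIC))
for nm,p,z in(("hub",(312,261),.152),("e1",(290,285),.152),("e2",(332,239),.152),("bottle",(270,181),.118),("beaker",(210,265),.0),("petri",(419,181),.016)): print(nm,ray("top",p,z).round(3))
E
```

```text
hub [0.544 0.276 0.152]
e1 [0.503 0.313 0.152]
e2 [0.583 0.243 0.152]
bottle [0.69  0.356 0.118]
beaker [0.539 0.484 0.   ]
petri [0.72  0.06  0.016]
```

View pics/c0.png

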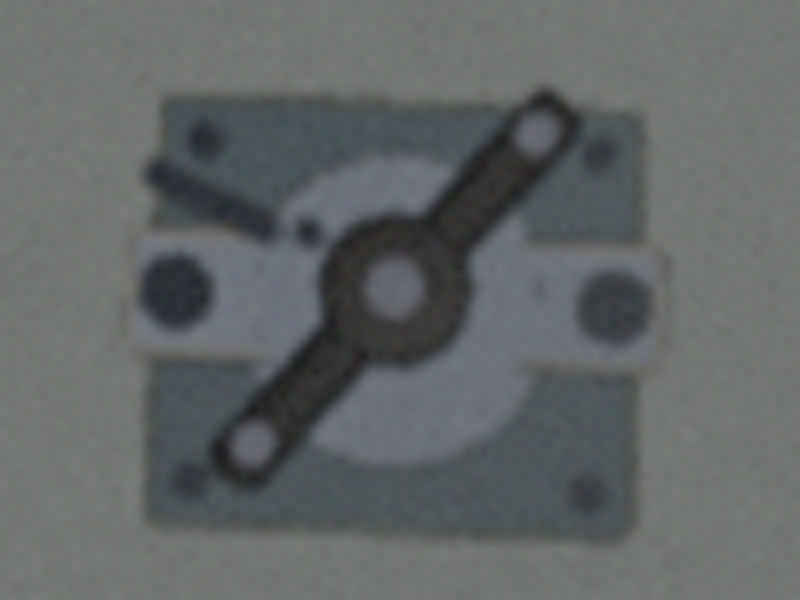

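The crop shows the hub at full-frame (311.4,260.9). The arms lie at yaw of about 140° and -40°, and the pointer nose at about 65° (crop pixel 150,172). The dog must catch the nose within 230°, so the dog arm is the 140° one.

The plan is to grip the round hub from above and turn the tool. That takes one regrip, because joint 7's range is limited.

servo_tool(series=[{"z":0.5,"rz":0.34},{"z":0.5,"rz":0.34},{"z":0.5,"rz":0.34},{"x":0.31,"y":0.36,"rz":0.34},{"x":0.31,"y":0.36,"rz":0.34}])

```text
validation failed for argument at $.se...
```

servo_tool(series=[{"x":0.31,"y":0.36,"rz":0.34},{"x":0.31,"y":0.36,"rz":0.34},{"x":0.31,"y":0.36,"rz":0.34},{"x":0.31,"y":0.36,"rz":0.34},{"x":0.31,"y":0.36,"rz":0.34}])

```text
validation failed for argument at $.se...
```

servo_tool(series=[{"x":0.31,"y":0.36,"rz":0.34},{"x":0.04,"y":0.48,"rz":0.34},{"x":0.04,"y":0.48},{"x":0.04,"y":0.48},{"x":0.04,"y":0.48}])

```text
validation failed for argument at $.se...
```

servo_tool(series=[{"x":0,"y":0,"z":0.5,"rx":0,"ry":0,"rz":0.34,"fingers":0},{"x":0,"y":0,"z":0.5,"rx":0,"ry":0,"rz":0.34,"fingers":0},{"x":0,"y":0,"z":0.5,"rx":0,"ry":0,"rz":0.34,"fingers":0},{"x":0.31,"y":0.36,"z":0,"rx":0,"ry":0,"rz":0.34,"fingers":0},{"x":0.31,"y":0.36,"z":0,"rx":0,"ry":0,"rz":0.34,"fingers":0}])

```text
clock: 0.72
tool_pos: [0.2794, -0.5559, 0.4225]
orientation: [3.141, 0.0, 1.203]
contact_force: [0.1, -0.1, -0.4]
gripper_width: 0.0853
grasp_force: 0.0
```

All keys are required. Motion tracks well.

servo_tool(series=[{"x":0.31,"y":0.36,"z":0,"rx":0,"ry":0,"rz":0.34,"fingers":0},{"x":0.31,"y":0.36,"z":0,"rx":0,"ry":0,"rz":0.34,"fingers":0},{"x":0.31,"y":0.36,"z":0,"rx":0,"ry":0,"rz":0.34,"fingers":0},{"x":0.31,"y":0.36,"z":0,"rx":0,"ry":0,"rz":0.34,"fingers":0},{"x":0.31,"y":0.36,"z":0,"rx":0,"ry":0,"rz":0.34,"fingers":0}])

```text
clock: 1.35
tool_pos: [0.4657, -0.3393, 0.4222]
orientation: [-3.141, -0.0, 2.094]
contact_force: [1.3, -0.7, -1.4]
gripper_width: 0.0857
grasp_force: 0.0
```

servo_tool(series=[{"x":0.31,"y":0.36,"z":0,"rx":0,"ry":0,"rz":0.34,"fingers":0},{"x":0.04,"y":0.48,"z":0,"rx":0,"ry":0,"rz":0.34,"fingers":0},{"x":0.04,"y":0.48,"z":0,"rx":0,"ry":0,"rz":0,"fingers":0},{"x":0.04,"y":0.48,"z":0,"rx":0,"ry":0,"rz":0,"fingers":0},{"x":0.04,"y":0.48,"z":0,"rx":0,"ry":0,"rz":0,"fingers":0}])

```text
clock: 1.98
tool_pos: [0.521, -0.0655, 0.4222]
orientation: [-3.141, -0.0, 2.444]
contact_force: [1.4, -0.1, 0.4]
gripper_width: 0.0853
grasp_force: 0.0
```

servo_tool(series=[{"x":0.04,"y":0.48,"z":0,"rx":0,"ry":0,"rz":0,"fingers":0},{"x":0.04,"y":0.48,"z":0,"rx":0,"ry":0,"rz":0,"fingers":0},{"x":0.04,"y":0.48,"z":0,"rx":0,"ry":0,"rz":0,"fingers":0},{"x":0.04,"y":0.48,"z":0,"rx":0,"ry":0,"rz":0,"fingers":0},{"x":0.04,"y":0.48,"z":0,"rx":0,"ry":0,"rz":0,"fingers":0}])

```text
clock: 2.6
tool_pos: [0.5452, 0.2223, 0.4221]
orientation: [-3.141, 0.0, 2.443]
contact_force: [0.7, -0.7, 0.7]
gripper_width: 0.0855
grasp_force: 0.0
```

servo_tool(series=[{"x":0,"y":0.45,"z":0,"rx":0,"ry":0,"rz":0,"fingers":0},{"x":0,"y":0,"z":-0.45,"rx":0,"ry":0,"rz":0,"fingers":0},{"x":0,"y":0,"z":-0.45,"rx":0,"ry":0,"rz":0,"fingers":0},{"x":0,"y":0,"z":-0.45,"rx":0,"ry":0,"rz":0,"fingers":0},{"x":0,"y":0,"z":0,"rx":0,"ry":0,"rz":0,"fingers":0}])

```text
clock: 3.22
tool_pos: [0.5438, 0.2734, 0.2571]
orientation: [-3.136, -0.003, 2.444]
contact_force: [0.2, 0.9, 1.5]
gripper_width: 0.0854
grasp_force: 0.0
```

```bash
python3 - <<'E'
from h import *
s=robot.read_state();print(s["tool_pos"],s["orientation"],s["q"].round(2) if hasattr(s["q"],'round') else s["q"],s["moment"])
print(proj("wrist",[.544,.276,.152]))
cv2.imwrite("pics/w1.png",robot.grab_frame("wrist")[:,:,::-1])
E
```

```text
[0.54377881 0.27342007 0.25705526] [-3.13571712e+00 -2.81717200e-03  2.44426782e+00] [ 0.04  0.41 -0.79  1.7   0.31  1.17  0.03] [-0.05661927  0.00987212 -0.02215311]
[321.09600864 235.3959468 ]
```

View pics/w1.png

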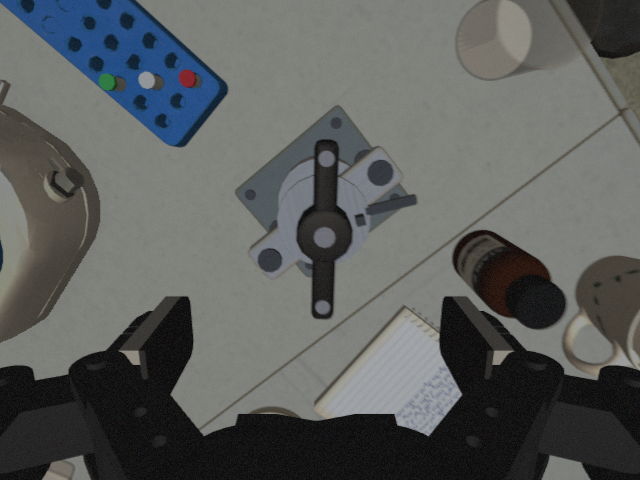

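The wrist view shows the hub at (324,237), the bar from (326,145) to (322,315), and the pointer nose at (400,205). Everything is clear of the fingers' path.

```bash
python3 - <<'E'
from h import *
for p in((324.5,237),(326,158),(322,308)):print(ray("wrist",p,.152))
a=ray("wrist",(326,158),.152)-ray("wrist",(322,308),.152);print(np.degrees(np.arctan2(a[1],a[0])))
s=robot.read_state();print(s["tool_pos"])
E
```

```text
[0.54826332 0.27773691 0.152     ]
[0.51267053 0.30834667 0.152     ]
[0.58303594 0.24687336 0.152     ]
138.85857273852184
[0.5448924  0.27455071 0.2600902 ]
```

servo_tool(series=[{"x":0.014,"y":0.022,"z":-0.4,"rx":0,"ry":0,"rz":0,"fingers":0},{"x":0,"y":0,"z":-0.4,"rx":0,"ry":0,"rz":0,"fingers":0},{"x":0,"y":0,"z":-0.18,"rx":0,"ry":0,"rz":0,"fingers":0},{"x":0,"y":0,"z":0,"rx":0,"ry":0,"rz":0,"fingers":0}])

```text
clock: 3.78
tool_pos: [0.5474, 0.2777, 0.1435]
orientation: [3.141, -0.0, 2.444]
contact_force: [0.5, 0.2, 1.3]
gripper_width: 0.0857
grasp_force: 0.0
```

servo_tool(series=[{"x":0,"y":0,"z":0,"rx":0,"ry":0,"rz":0,"fingers":1},{"x":0,"y":0,"z":0,"rx":0,"ry":0,"rz":0,"fingers":1},{"x":0,"y":0,"z":0,"rx":0,"ry":0,"rz":0,"fingers":1},{"x":0,"y":0,"z":0,"rx":0,"ry":0,"rz":0,"fingers":1},{"x":0,"y":0,"z":0,"rx":0,"ry":0,"rz":0,"fingers":1}])

```text
clock: 4.4
tool_pos: [0.5468, 0.2767, 0.1441]
orientation: [-3.14, 0.001, 2.444]
contact_force: [-9.0, -8.5, 20.3]
gripper_width: 0.0322
grasp_force: 57.8
```

```bash
python3 - <<'E'
from h import *
s=robot.read_state();print(s)
E
```

```text
{'clock': 4.4, 'q': array([-0.01593365,  0.53093141, -0.73825276,  1.80165717,  0.42602773,
        0.97546253, -0.05809359]), 'qvel': array([ 0.00116404,  0.0012042 ,  0.00041375, -0.00179412,  0.00035241,
       -0.00154852,  0.00057441]), 'joint_torque': array([-2.31436238e+00, -7.96483827e+01, -1.46067166e+01, -3.90683842e+01,
        5.55828363e-01, -4.09346268e+00, -2.87562684e-02]), 'tool_pos': array([0.54678724, 0.27665936, 0.14407241]), 'orientation': array([-3.14032898e+00,  1.27009418e-03,  2.44350574e+00]), 'contact_force': array([-9.019514  , -8.48646912, 20.2825131 ]), 'moment': array([-1.88383910e+00,  1.96189548e+00, -1.10962986e-03]), 'grasp_force': 57.81117260456085, 'gripper_width': 0.03218271954209559}
```

servo_tool(series=[{"x":-0.007,"y":-0.007,"z":0.005,"rx":0,"ry":0,"rz":0,"fingers":1},{"x":0,"y":0,"z":0,"rx":0,"ry":0,"rz":-0.1,"fingers":1},{"x":0,"y":0,"z":0,"rx":0,"ry":0,"rz":-0.2,"fingers":1},{"x":0,"y":0,"z":0,"rx":0,"ry":0,"rz":-0.3,"fingers":1},{"x":0,"y":0,"z":0,"rx":0,"ry":0,"rz":-0.3,"fingers":1}])

```text
clock: 5.03
tool_pos: [0.546, 0.276, 0.1442]
orientation: [-3.141, 0.001, 1.967]
contact_force: [-6.4, -6.5, 11.2]
gripper_width: 0.0322
grasp_force: 60.6
```

```bash
python3 - <<'E'
from h import *
s=robot.read_state();print(s["moment"],s["contact_force"],s["q"][6])
im=robot.grab_frame("top")[:,:,::-1]
cv2.imwrite("pics/t2.png",cv2.resize(im[215:305,252:372],(800,600),interpolation=cv2.INTER_CUBIC))
E
```

```text
[-1.36118974  1.42767863  0.12148096] [-6.44218423 -6.52889784 11.24942021] -0.4789868938600131
```

View pics/t2.png

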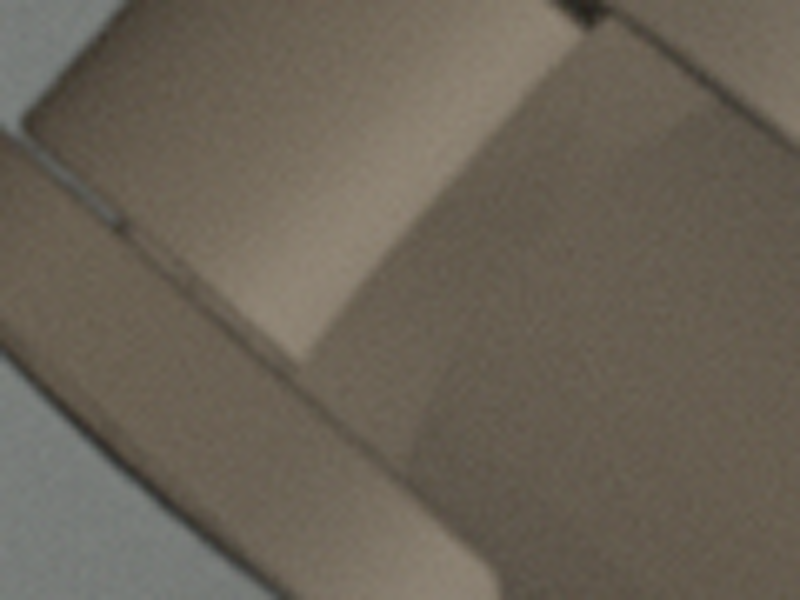

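The top camera only sees the arm, so I'll use the wrist camera from here. The torque of about 0.12 N·m means the screw is running free.

servo_tool(series=[{"x":-0.006,"y":-0.006,"z":0,"rx":0,"ry":0,"rz":-0.3,"fingers":1},{"x":0,"y":0,"z":0,"rx":0,"ry":0,"rz":-0.3,"fingers":1},{"x":0,"y":0,"z":0,"rx":0,"ry":0,"rz":-0.3,"fingers":1},{"x":0,"y":0,"z":0,"rx":0,"ry":0,"rz":-0.3,"fingers":1},{"x":0,"y":0,"z":0,"rx":0,"ry":0,"rz":-0.3,"fingers":1}])

```text
clock: 5.7
tool_pos: [0.5445, 0.2758, 0.1442]
orientation: [-3.141, 0.001, 1.183]
contact_force: [-10.6, -3.5, 12.8]
gripper_width: 0.0319
grasp_force: 60.7
```

```bash
python3 - <<'E'
from h import *
s=robot.read_state();print(s["moment"],s["contact_force"],s["q"])
cv2.imwrite("pics/w2.png",robot.grab_frame("wrist")[:,:,::-1])
E
```

```text
[-0.94789061  2.30880585  0.12512729] [-10.64927524  -3.48193754  12.82024778] [-0.21786257  0.46350985 -0.45964487  1.81898141  0.25216089  0.91838753
 -1.17828101]
```

View pics/w2.png

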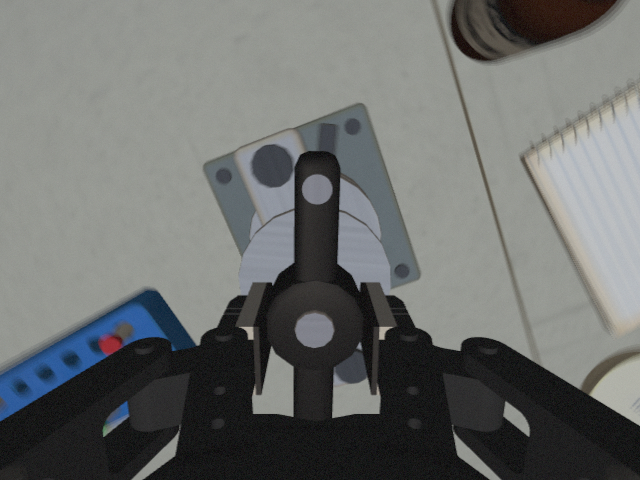

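The bar is turning with the tool, and the arm is now just over the nose (about (325,135)). Pads are square on the hub. I'll keep turning.

servo_tool(series=[{"x":-0.004,"y":0,"z":0,"rx":0,"ry":0,"rz":-0.3,"fingers":1},{"x":-0.004,"y":0,"z":0,"rx":0,"ry":0,"rz":-0.3,"fingers":1},{"x":0,"y":0,"z":0,"rx":0,"ry":0,"rz":-0.3,"fingers":1},{"x":0,"y":0,"z":0,"rx":0,"ry":0,"rz":-0.3,"fingers":1},{"x":0,"y":0,"z":0,"rx":0,"ry":0,"rz":-0.3,"fingers":1}])

```text
clock: 6.38
tool_pos: [0.5433, 0.2766, 0.1442]
orientation: [-3.141, 0.001, 0.398]
contact_force: [-11.0, 0.3, 11.0]
gripper_width: 0.032
grasp_force: 60.6
```

```bash
python3 - <<'E'
from h import *
s=robot.read_state();print(s["moment"],s["contact_force"],s["q"],s["tool_pos"])
E
```

```text
[-0.05983185  2.36593202  0.09533724] [-10.98431119   0.264247    11.04838234] [-0.35055164  0.43931754 -0.28837071  1.82919355  0.15427236  0.89570279
 -1.88269652] [0.54326732 0.27657086 0.14424033]
```

Running free. Now release, lift, turn the tool back half a turn and regrip.

servo_tool(series=[{"x":0,"y":0,"z":0,"rx":0,"ry":0,"rz":0,"fingers":0},{"x":0,"y":0,"z":0,"rx":0,"ry":0,"rz":0,"fingers":0},{"x":0,"y":0,"z":0,"rx":0,"ry":0,"rz":0,"fingers":0},{"x":0,"y":0,"z":0.4,"rx":0,"ry":0,"rz":0,"fingers":0},{"x":0,"y":0,"z":0.4,"rx":0,"ry":0,"rz":0,"fingers":0}])

```text
clock: 7.0
tool_pos: [0.5443, 0.2755, 0.2402]
orientation: [-3.141, 0.001, 0.403]
contact_force: [0.6, -1.3, 0.2]
gripper_width: 0.0853
grasp_force: 0.0
```

servo_tool(series=[{"x":0,"y":0,"z":0,"rx":0,"ry":0,"rz":0.35,"fingers":0},{"x":0,"y":0,"z":0,"rx":0,"ry":0,"rz":0.35,"fingers":0},{"x":0,"y":0,"z":0,"rx":0,"ry":0,"rz":0.35,"fingers":0},{"x":0,"y":0,"z":0,"rx":0,"ry":0,"rz":0.35,"fingers":0},{"x":0,"y":0,"z":0,"rx":0,"ry":0,"rz":0.35,"fingers":0}])

```text
clock: 7.62
tool_pos: [0.5446, 0.2756, 0.2393]
orientation: [-3.142, -0.0, 1.325]
contact_force: [0.8, 0.0, -0.2]
gripper_width: 0.0855
grasp_force: 0.0
```

servo_tool(series=[{"x":0,"y":0,"z":0,"rx":0,"ry":0,"rz":0.35,"fingers":0},{"x":0,"y":0,"z":0,"rx":0,"ry":0,"rz":0.35,"fingers":0},{"x":0,"y":0,"z":0,"rx":0,"ry":0,"rz":0.35,"fingers":0},{"x":0,"y":0,"z":0,"rx":0,"ry":0,"rz":0.35,"fingers":0},{"x":0,"y":0,"z":0,"rx":0,"ry":0,"rz":0.35,"fingers":0}])

```text
clock: 8.25
tool_pos: [0.5446, 0.2756, 0.2393]
orientation: [-3.142, -0.0, 2.241]
contact_force: [0.4, -0.7, 0.6]
gripper_width: 0.0855
grasp_force: 0.0
```

servo_tool(series=[{"x":0,"y":0,"z":0,"rx":0,"ry":0,"rz":0.35,"fingers":0},{"x":0,"y":0,"z":0,"rx":0,"ry":0,"rz":0.35,"fingers":0},{"x":0,"y":0,"z":0,"rx":0,"ry":0,"rz":0.35,"fingers":0},{"x":0,"y":0,"z":0,"rx":0,"ry":0,"rz":0.35,"fingers":0},{"x":0,"y":0,"z":0,"rx":0,"ry":0,"rz":0.35,"fingers":0}])

```text
clock: 8.88
tool_pos: [0.5446, 0.2756, 0.2393]
orientation: [3.142, 0.0, -3.126]
contact_force: [0.2, 0.3, 0.2]
gripper_width: 0.0853
grasp_force: 0.0
```

servo_tool(series=[{"x":0,"y":0,"z":0,"rx":0,"ry":0,"rz":0.35,"fingers":0},{"x":0,"y":0,"z":0,"rx":0,"ry":0,"rz":0.35,"fingers":0},{"x":0,"y":0,"z":0,"rx":0,"ry":0,"rz":0.05,"fingers":0},{"x":0,"y":0,"z":0,"rx":0,"ry":0,"rz":0,"fingers":0}])

```text
clock: 9.38
tool_pos: [0.5446, 0.2756, 0.2393]
orientation: [3.141, -0.0, -2.743]
contact_force: [-0.3, 0.2, 0.2]
gripper_width: 0.0854
grasp_force: 0.0
```

```bash
python3 - <<'E'
from h import *
s=robot.read_state();print(s["q"],s["tool_pos"],s["orientation"],s["clock"])
print(proj("wrist",[.5455,.277,.152]))
cv2.imwrite("pics/w3.png",robot.grab_frame("wrist")[:,:,::-1])
E
```

```text
[ 0.11177525  0.46533999 -0.90830632  1.71702704  0.39683258  1.1557523
  1.06042479] [0.54456362 0.27561417 0.23925298] [ 3.14149593e+00 -1.09779310e-04 -2.74316944e+00] 9.375
[317.87589083 248.89119367]
```

View pics/w3.png

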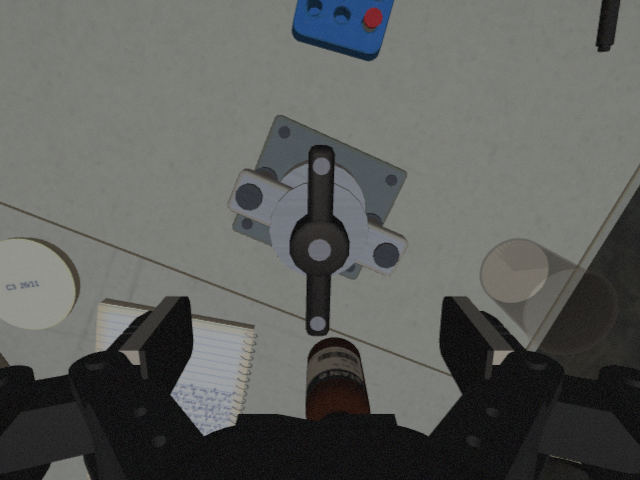

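The nose is now hidden under the dog arm (lower arm, about (317,320)), so the pointer is being dragged. The hub is at (319.5,250). I'll descend and regrip.

servo_tool(series=[{"x":0.012,"y":0.016,"z":-0.4,"rx":0,"ry":0,"rz":0,"fingers":0},{"x":0,"y":0,"z":-0.39,"rx":0,"ry":0,"rz":0,"fingers":0},{"x":0,"y":0,"z":0,"rx":0,"ry":0,"rz":0,"fingers":0},{"x":0,"y":0,"z":0,"rx":0,"ry":0,"rz":0,"fingers":1},{"x":0,"y":0,"z":0,"rx":0,"ry":0,"rz":0,"fingers":1}])

```text
clock: 10.05
tool_pos: [0.5467, 0.2784, 0.1466]
orientation: [-3.142, 0.003, -2.74]
contact_force: [-0.5, 0.5, 0.1]
gripper_width: 0.0517
grasp_force: 0.0
```

servo_tool(series=[{"x":0,"y":0,"z":0,"rx":0,"ry":0,"rz":0,"fingers":1},{"x":0,"y":0,"z":0,"rx":0,"ry":0,"rz":0,"fingers":1},{"x":0,"y":0,"z":0,"rx":0,"ry":0,"rz":0,"fingers":1}])

```text
clock: 10.42
tool_pos: [0.5465, 0.2783, 0.1462]
orientation: [-3.141, 0.002, -2.74]
contact_force: [-2.6, -1.3, 10.6]
gripper_width: 0.0318
grasp_force: 58.5
```

servo_tool(series=[{"x":0,"y":0,"z":0.003,"rx":0,"ry":0,"rz":-0.2,"fingers":1},{"x":0,"y":0,"z":0,"rx":0,"ry":0,"rz":-0.3,"fingers":1},{"x":0,"y":0,"z":0,"rx":0,"ry":0,"rz":-0.3,"fingers":1},{"x":0,"y":0,"z":0,"rx":0,"ry":0,"rz":-0.3,"fingers":1},{"x":0,"y":0,"z":0,"rx":0,"ry":0,"rz":0,"fingers":1}])

```text
clock: 11.05
tool_pos: [0.5465, 0.2773, 0.1462]
orientation: [-3.141, 0.002, 2.964]
contact_force: [-1.7, -4.4, 9.0]
gripper_width: 0.0322
grasp_force: 59.4
```

```bash
python3 - <<'E'
from h import *
s=robot.read_state();print(s["moment"],s["contact_force"],s["tool_pos"],np.degrees(s["orientation"][2]))
E
```

```text
[-1.18527726  0.24228717 -0.04914722] [-1.6782949  -4.42803679  8.97858732] [0.54648552 0.2773453  0.14620817] 169.84354501285833
```

servo_tool(series=[{"x":0,"y":0,"z":0,"rx":0,"ry":0,"rz":-0.2,"fingers":1},{"x":0,"y":0,"z":0,"rx":0,"ry":0,"rz":-0.2,"fingers":1},{"x":0,"y":0,"z":0,"rx":0,"ry":0,"rz":-0.1,"fingers":1}])

```text
clock: 11.42
tool_pos: [0.5464, 0.277, 0.1462]
orientation: [-3.141, 0.002, 2.702]
contact_force: [-2.6, -7.2, 11.5]
gripper_width: 0.032
grasp_force: 59.6
```

```bash
cat > r.py <<'E'
from h import *
s=robot.read_state();print("Mz %.3f"%s["moment"][2],"F",np.round(s["contact_force"],1),"yaw %.2f"%np.degrees(s["orientation"][2]),np.round(s["joint_torque"][6],3),"t",s["clock"])
E
python3 r.py
```

```text
Mz 0.096 F [-2.6 -7.2 11.5] yaw 154.84 0.424 t 11.425
```

servo_tool(series=[{"x":0,"y":0,"z":0,"rx":0,"ry":0,"rz":-0.08,"fingers":1},{"x":0,"y":0,"z":0,"rx":0,"ry":0,"rz":-0.08,"fingers":1}])

```text
clock: 11.68
tool_pos: [0.5463, 0.2768, 0.1461]
orientation: [-3.141, 0.002, 2.62]
contact_force: [-3.5, -7.6, 11.9]
gripper_width: 0.032
grasp_force: 59.7
```

```bash
python3 r.py
```

```text
Mz 0.024 F [-3.5 -7.6 11.9] yaw 150.11 0.87 t 11.675
```

servo_tool(series=[{"x":0,"y":-0.004,"z":0,"rx":0,"ry":0,"rz":-0.08,"fingers":1},{"x":0,"y":0,"z":0,"rx":0,"ry":0,"rz":-0.08,"fingers":1}])

```text
clock: 11.92
tool_pos: [0.5462, 0.2767, 0.1461]
orientation: [-3.141, 0.001, 2.536]
contact_force: [-3.1, -4.9, 11.0]
gripper_width: 0.0319
grasp_force: 59.7
```

```bash
python3 r.py
```

```text
Mz 0.075 F [-3.1 -4.9 11. ] yaw 145.32 0.89 t 11.925
```

servo_tool(series=[{"x":0,"y":0,"z":0,"rx":0,"ry":0,"rz":-0.08,"fingers":1},{"x":0,"y":0,"z":0,"rx":0,"ry":0,"rz":-0.08,"fingers":1}])

```text
clock: 12.18
tool_pos: [0.5461, 0.2766, 0.1461]
orientation: [-3.141, 0.001, 2.453]
contact_force: [-4.2, -7.0, 12.3]
gripper_width: 0.032
grasp_force: 59.8
```

```bash
python3 r.py
```

```text
Mz 0.507 F [-4.2 -7.  12.3] yaw 140.53 0.437 t 12.175
```

Torque jumped to 0.51 N·m, so the screw is at the bottom. I'll add a small firm nudge to confirm.

servo_tool(series=[{"x":0,"y":0,"z":0,"rx":0,"ry":0,"rz":-0.03,"fingers":1},{"x":0,"y":0,"z":0,"rx":0,"ry":0,"rz":0,"fingers":1}])

```text
clock: 12.42
tool_pos: [0.5461, 0.2766, 0.1462]
orientation: [-3.141, 0.002, 2.439]
contact_force: [-4.0, -7.2, 12.3]
gripper_width: 0.032
grasp_force: 59.8
```

```bash
python3 r.py; python3 - <<'E'
from h import *
cv2.imwrite("pics/w4.png",robot.grab_frame("wrist")[:,:,::-1])
E
```

```text
Mz 0.599 F [-4.  -7.2 12.3] yaw 139.72 -0.872 t 12.425
```

View pics/w4.png

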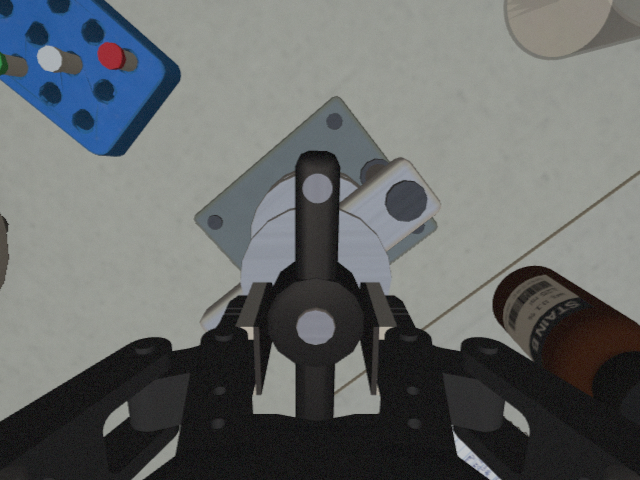

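The bar still sits square in the pads (bar at x≈317, hub at (316,327)), so there was no slip. Torque is 0.60 N·m, a twist of about 0.045 rad: bottomed and not forced. Now back off a quarter turn.

servo_tool(series=[{"x":0,"y":0,"z":0,"rx":0,"ry":0,"rz":0.2,"fingers":1},{"x":0,"y":0,"z":0,"rx":0,"ry":0,"rz":0.34,"fingers":1},{"x":0,"y":0,"z":0,"rx":0,"ry":0,"rz":0.34,"fingers":1},{"x":0,"y":0,"z":0,"rx":0,"ry":0,"rz":0.34,"fingers":1},{"x":0,"y":0,"z":0,"rx":0,"ry":0,"rz":0.34,"fingers":1}])

```text
clock: 13.1
tool_pos: [0.5465, 0.2777, 0.1462]
orientation: [3.141, 0.002, -3.022]
contact_force: [-0.1, 1.9, 4.9]
gripper_width: 0.0322
grasp_force: 59.1
```

servo_tool(series=[{"x":0,"y":0,"z":0,"rx":0,"ry":0,"rz":0.34,"fingers":1},{"x":0,"y":0,"z":0,"rx":0,"ry":0,"rz":0.34,"fingers":1},{"x":0,"y":0,"z":0,"rx":0,"ry":0,"rz":0.34,"fingers":1},{"x":0,"y":0,"z":0,"rx":0,"ry":0,"rz":0.34,"fingers":1},{"x":0,"y":0,"z":0,"rx":0,"ry":0,"rz":0,"fingers":1}])

```text
clock: 13.72
tool_pos: [0.546, 0.2787, 0.1462]
orientation: [3.141, 0.003, -2.312]
contact_force: [-2.1, 4.0, 6.9]
gripper_width: 0.0321
grasp_force: 59.6
```

```bash
python3 r.py
```

```text
Mz 0.098 F [-2.1  4.   6.9] yaw -132.47 2.296 t 13.725
```

servo_tool(series=[{"x":0,"y":0,"z":0,"rx":0,"ry":0,"rz":0.1,"fingers":1},{"x":0,"y":0,"z":0,"rx":0,"ry":0,"rz":0,"fingers":1},{"x":0,"y":0,"z":0,"rx":0,"ry":0,"rz":0,"fingers":0},{"x":0,"y":0,"z":0,"rx":0,"ry":0,"rz":0,"fingers":0},{"x":0,"y":0,"z":0,"rx":0,"ry":0,"rz":0,"fingers":0}])

```text
clock: 14.35
tool_pos: [0.546, 0.277, 0.1449]
orientation: [-3.141, -0.0, -2.264]
contact_force: [-0.8, -0.5, -0.1]
gripper_width: 0.084
grasp_force: 0.0
```

servo_tool(series=[{"x":0,"y":0,"z":0,"rx":0,"ry":0,"rz":0,"fingers":0},{"x":0,"y":0,"z":0.4,"rx":0,"ry":0,"rz":0,"fingers":0},{"x":0,"y":0,"z":0.4,"rx":0,"ry":0,"rz":0,"fingers":0},{"x":0,"y":0,"z":0,"rx":0,"ry":0,"rz":0,"fingers":0},{"x":0,"y":0,"z":0,"rx":0,"ry":0,"rz":0,"fingers":0}])

```text
clock: 14.98
tool_pos: [0.5458, 0.2769, 0.2406]
orientation: [-3.141, -0.0, -2.263]
contact_force: [0.9, 0.3, -0.4]
gripper_width: 0.0855
grasp_force: 0.0
```

```bash
python3 r.py; python3 - <<'E'
from h import *
cv2.imwrite("pics/w5.png",robot.grab_frame("wrist")[:,:,::-1])
E
```

```text
Mz 0.039 F [ 0.9  0.3 -0.4] yaw -129.68 0.045 t 14.975
```

View pics/w5.png

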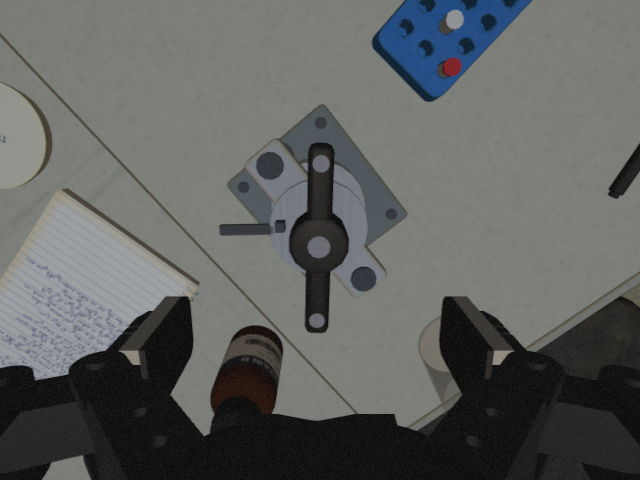

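The pointer nose, at (220–285, 229), is square to the bar, which runs from (320,162) to (317,322). So the handle sits a quarter turn back from the tightest point, the gripper is clear, and the bystanders are undisturbed.

```bash
python3 -c "
from station import robot
print(robot.job_done())"
```

```text
the job is handed in; nothing more can be done
None
```

I turned the screw clockwise until it bottomed (about 0.6 N·m, not forced), backed it off a quarter turn, let go and handed the job in at about 15 s; the last picture shows the pointer left at the tightest point and nothing else disturbed.

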